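Couple a flowmeter to a sleeve-lock bench gas outlet

ROBOT

A 7-joint arm with a two-finger parallel gripper is mounted at the origin on a cart in front of the work surface, level with it; the furniture and walls round the work are solid. World frame = base frame: x ahead of the robot, y to its left, z up, the work surface at z = 0. Lengths are in m, angles in degrees, forces in N, time in s.
With the tool pointing down it reaches from about 0.425 to 0.875 m from the base axis. Payload 4.7 kg.
Tool frame: the origin (TCP) lies between the finger pads; the fingertips stand 8 mm ahead of it and the grasp point (between the pads) lies 11 mm behind it (env.tip_extent is the distance from the TCP to the fingertips, in m); z points along the fingers, y is the line along which they close (so a half turn about z gives the same grasp; the last joint's range is limited). The gripper opens to 87 mm and grips with 3 to 60 N. Pads are 19 mm wide; open, the fingers measure 117 mm over their backs; the gripper's body (75 mm by 190 mm) begins 51 mm behind the grasp point.
Start: joints at [73.803, 18.392, -4.016, 83.108, 1.295, 78.541, -3.26], TCP at [0.19, -0.622, 0.231] pointing down, gripper open.
Joint ranges: [-163.93, 163.93], [-17.29, 119.83], [-79.2, 71.16], [3.27, 140.29], [-89.18, 269.18], [5.43, 117.66], [-154.24, 154.24]. Speed limits (degrees/s): [147.25, 147.25, 180, 180, 180, 180, 180].

INTERFACE

Orientations are given as [roll, pitch, yaw] about the fixed x, y, z axes, in that order (R = Rz(yaw) Ry(pitch) Rx(roll)).
In Python, from cell import sensors, vision, workorder, env gives the robot as it stands.
- The arm moves only by the tool drive_tool, never from a script. Its argument "moves" is a list of rows, each an object of numbers: "x", "y", "z": the shift along the tool's x, y, z in mm; "rx", "ry", "rz": the turn, a rotation vector about the tool's x, y, z in rad; "fingers": the closure, from -1 (fully open) to 1 (shut). In form: [{"x": .., "y": .., "z": .., "rx": .., "ry": .., "rz": .., "fingers": ..}, ...]. A call has 1 to 20 rows; each row is the pose to reach, as a shift and turn from the pose commanded when the call began, along the tool's axes at that moment; what a row does not reach only later rows make up. A row lasts 1/8 s, in which the tool goes at most 62.5 mm and 10.7 degrees, less where a joint would pass 70% of its speed; a pose out of reach is approached as far as the arm can. A call with a gripper value outside its range is refused whole. The fingers move at their own pace and stop on an object; "force" is the grip in N (left out, the last holds). Time passes only in rows, so rows that repeat a pose let the fingers close. It gives the time, the measured TCP pose, the force, the opening and the grip force at its end, in the units of the state.
- sensors.get_obs(): the state, without advancing time (a new reading comes with each control period).
- vision.read_camera(name): name is "scene" or "side" or "wrist"; returns a dict with "image" (420x560x3 uint8, red, green, blue), "fx", "fy", "cx", "cy" (pixels), "k1" (the pictures are not rectified: a ray, as slopes to the right and down, at radius r is drawn at 1 + k1 r^2 times it, then the intrinsics apply), "R" (3x3) and "t" (3): a world point X has camera coordinates R X + t. Camera axes: x right, y down, z forward; pixel columns grow to the right and rows downward; lengths in m; the calibration is good to about 2 mm. A picture is of the moment at which its call begins. There is no depth.
- workorder.sign_off(): hands the job in; it is judged then, once.
The state is a dict: "time_s": time; "qpos": joint angles; "joint_velocities": joint speeds; "effort": joint torques, N m; "tool_pos": TCP position; "tool_rot": TCP orientation; "force": force on the tool from outside, world axes, zero at the start; "wrist_torque": the same for the moment, N m; "grip_width": finger opening in m; "grasp_force": force on a finger pad.
Only numpy, scipy, OpenCV 4.12 (cv2) and the standard library are available. Lean on these libraries where they do the work, as an engineer would, in place of code of your own. Each camera call takes 0.05 s, during which the arm holds its last target. There are 200 camera calls.

TASK

Fit the clear-block flowmeter from the parking stand onto the bench gas outlet: pull the coupler's sleeve back (down) until it stays back, then turn the plug gently to find the index slot and press it fully home so that the sleeve springs forward and locks it. Finally turn the coupled flowmeter in its swivel so that its scale faces squarely to the front of the outlet, and let go; never press or wrench the plug hard on the coupler, and leave the round test gauge in the stand and the other things alone.

Things in the scene. Friction and masses are not known exactly. Their poses are not given: they have to be found in the camera images.
- outlet: Bench gas outlet, fixed: white housing 112 x 124 mm, steel lid (top at z = 41 mm), copper pipe behind, one upright steel quick coupler in its middle on the z axis. Origin: centre of the underside; z up; its front (small round pressure indicator) faces its own -x. The coupler's mouth is 105 mm above the origin.
- outlet_mouth (a point): Centre of the coupler's mouth, the flat top (30 mm across) of its nose; axes as the outlet. Bore 22.4 mm wide, 1.2 mm lead-in. An index slot 6 mm wide, cut down through the nose's wall, points to the outlet's front (-x), give or take 0.45 rad: the nose is a stiff swivel (0.08 N m, stops at +-0.7 rad) and its angle is not measured. Find the slot by feel or eye.
- sleeve_grip (a point): On the coupler's axis at mid height of the ribbed steel sleeve round the nose (39 mm across, 31 mm tall, top edge 5 mm below the mouth when forward). Moves with the sleeve; 20 mm below the mouth when forward. Below the sleeve the stem is narrower, with 24 mm of free height (14 mm once pulled back).
- sleeve (a joint): Sleeve pulled back = down, m. 0: forward, jaws close the bore 9 mm below the mouth (its start). Up to 6 mm it springs forward (12 N at the start, falling), past that it snaps to 0.010 and stays, jaws open. A plug pressed in meets the trip 4.5 mm before home (8 N, falling over 4 mm); then the sleeve springs forward by itself and the jaws hold the plug's groove.
- flowmeter: Flowmeter to fit, 0.22 kg: clear acrylic block with scale, black knob low at its front, brass nipple behind its top, round steel plug below. Upright in one bore of the stand. Origin: tip of the plug; z up its axis; scale, knob and key face its own -x. Clear block 60 to 136 mm above the tip (24 mm in x, 28 mm in y, flat sides); metal cap to 144 mm.
- flowmeter_grip (a point): On the flowmeter's axis 106 mm above the plug's tip, in the clear block: grip here from above, across the flowmeter's y (28 mm). Axes as the flowmeter.
- flowmeter_shoulder (a point): On the flowmeter's axis, underside of the plug's shoulder (36 mm across), 25 mm above the tip; lies on the mouth when home. Plug 20.8 mm across, tip chamfered 2 mm, groove 10 to 17 mm above the tip. Index key: 4 mm wide, 6 to 10 mm above the tip, out to 14.3 mm from the axis on the -x side; off the slot it lands on the nose when the tip is 6 mm in.
- test_gauge: Round steel test gauge (57 mm dial, 112 mm tall, 0.25 kg) on a plug of the same kind, in the other bore of the stand; leave it there. Origin: tip of its plug; z up; dial to its own -x.
- stand: Fixed parking stand: white plastic block 78 x 200 x 44 mm on a 6 mm steel foot, with two 30 mm bores 60 mm either side of its middle along its y. Origin: centre of the block's underside, 6 mm above the worktop. The plugs' shoulders rest on the bores' rims, their tips 19 mm above the origin.
- plaster_tape: Roll of plaster tape on the worktop, 54 mm across, 25 mm high; leave alone.
- vial_green: Large capped glass vial on the worktop, 50 mm across, 112 mm tall; leave alone.
- swab_box: Carton of wipes on the worktop, 63 x 111 x 55 mm; leave alone.

How it is judged (in metres and radians):
On the way, in this order (a step that is already met when the one before it is completed fails the run):
1. the coupler's sleeve has been pulled back and stays back, with nothing in the coupler (value of joint sleeve above 0.0085 m and distance between flowmeter_shoulder and outlet_mouth above 0.06 m), for 0.2 s.
2. the plug is home (shoulder on the mouth) and the sleeve has sprung forward over it (value of joint sleeve below 0.0015 m and z of flowmeter_shoulder in the frame of outlet_mouth below 0.002 m and horizontal distance between flowmeter_shoulder and outlet_mouth below 0.0025 m), for 0.2 s.
At the end, for the whole second after the job is handed in: Sleeve forward within 1.5 mm; plug shoulder within 2 mm above the mouth and 2.5 mm of its axis; flowmeter upright within 0.05 rad, scale to the outlet's front within 0.17 rad, at rest; test gauge upright in its bore, moved under 12 mm; all let go (all of step 2 and angle between flowmeter's own z axis and vertical below 0.05 rad and angle between the x axis of flowmeter and the x axis of outlet, either way round below 0.17 rad and linear speed of flowmeter below 0.02 m/s and distance of test_gauge from where it was at the start of the episode below 0.012 m and angle between test_gauge's own z axis and vertical below 0.1 rad); the robot touches nothing.
It fails at once if the plug was pressed or wrenched hard on the coupler (more than 40 N) (contact force between flowmeter and outlet above 40 N).
It fails at once if the flowmeter was tipped over or dropped (more than 0.5 rad off upright) (angle between flowmeter's own z axis and vertical above 0.5 rad).
It fails at once if the test gauge was taken out or knocked (distance of test_gauge from where it was at the start of the episode above 0.02 m or angle between test_gauge's own z axis and vertical above 0.3 rad).
It fails at once if a bystander (tape roll, vial or carton) was pushed more than 30 mm (distance of any of plaster_tape, vial_green, swab_box from where it was at the start of the episode above 0.03 m).
It also fails if it takes over 64 s, if anything falls off the work surface, if the arm or the gripper's body presses on something with over 40 N, if the wrist force passes 120 N, or if a joint passes its speed limit or range.

## Working session

There is one attempt and no reset: what is moved stays moved. The work goes in short steps, Python scripts to look and compute and a tool call to move; the robot and the scene stay as the last step left them, time stands still between calls to the robot, and variables do not carry over. Pictures are saved under pics/ and viewed, at most 10 in all, crops included, and the job is handed in when it is done.

Besides the shell and the picture viewer there is one more tool, called after "Call:" as name(argument=value, ...) on one line, values as JSON. drive_tool: Moves the arm, as the interface text tells. Its arguments: {"type":"object","properties":{"moves":{"type":"array"},"force":{"type":"number"}},"required":["moves"]}

```bash
mkdir -p pics; ls
cat > h.py <<'E'
import numpy as np, cv2
from cell import sensors, vision, workorder, env
def shot(n,f):
    c=vision.read_camera(n); cv2.imwrite('pics/'+f,c['image'][:,:,::-1]); np.savez('pics/'+f+'.npz',**{k:np.array(v) for k,v in c.items() if k!='image'}); return c
def ray(f,u,v):
    c=np.load('pics/'+f+'.npz'); a=np.array([(u-c['cx'])/c['fx'],(v-c['cy'])/c['fy']]); s=a.copy()
    for _ in range(30): s=a/(1+c['k1']*(s@s))
    d=c['R'].T@np.array([s[0],s[1],1.]); return -c['R'].T@c['t'], d/np.linalg.norm(d)
def proj(f,X):
    c=np.load('pics/'+f+'.npz'); p=c['R']@np.array(X)+c['t']; s=p[:2]/p[2]; s=s*(1+c['k1']*(s@s)); return s[0]*c['fx']+c['cx'], s[1]*c['fy']+c['cy']
def onz(f,u,v,z):
    o,d=ray(f,u,v); return o+d*(z-o[2])/d[2]
def tri(*r):
    A=0;b=0;R=[ray(*q) for q in r]
    for o,d in R:
        P=np.eye(3)-np.outer(d,d);A=A+P;b=b+P@o
    X=np.linalg.solve(A,b); return X,[np.linalg.norm((np.eye(3)-np.outer(d,d))@(X-o)) for o,d in R]
E
python3 - <<'E'
from h import *
for n in ['scene','side','wrist']:
    c=shot(n,n+'0.png'); print(n,c['fx'],c['k1'],-c['R'].T@c['t'],c['R'][2])
print(sensors.get_obs())
E
```

```text
pics
scene 420.7271879277895 -0.055759575193577986 [0.19150458 0.3404596  0.71806571] [ 0.34166733 -0.63711489 -0.69090379]
side 533.8589399369218 0.06733206892902595 [ 0.43049037 -0.74251391  1.05438525] [ 0.02795314  0.48714405 -0.87287416]
wrist 378.76854365825756 -0.08337434928480343 [ 0.26275493 -0.5999435   0.38358238] [-0.26976137 -0.08026101 -0.95957646]
{'time_s': 0.15, 'qpos': array([73.8021585 , 18.43116717, -4.01646657, 83.15830162,  1.29555045,
       78.53973257, -3.25960235]), 'joint_velocities': array([-0.02912871, -0.04556783, -0.03185319, -0.2652604 ,  0.01882801,
        0.04149553,  0.0084676 ]), 'effort': array([-1.95290431e-04, -4.91795111e+01, -4.04844526e-01, -3.12875855e+01,
       -6.40366436e-02,  4.05241584e-02,  1.23492337e-04]), 'tool_pos': array([ 0.18995013, -0.62121223,  0.22969652]), 'tool_rot': array([-1.79916048e+02,  5.18835111e-03,  1.70086216e+01]), 'force': array([ 0.28214126, -0.08337456, -0.82399967]), 'wrist_torque': array([-0.01436072,  0.0315622 ,  0.02285587]), 'grasp_force': 0.0, 'grip_width': 0.08729208908572185}
```

View pics/scene0.png

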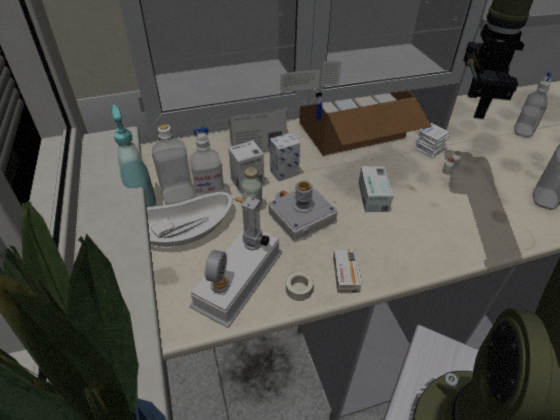

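View pics/side0.png

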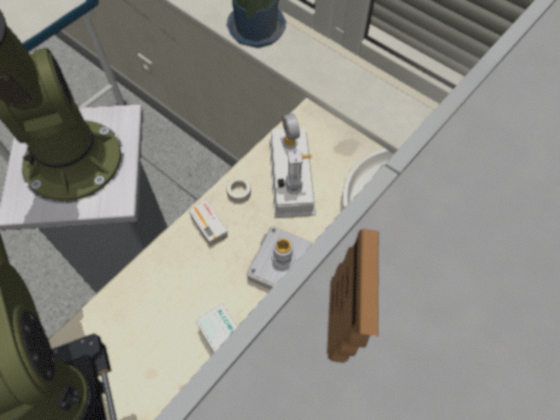

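The scene picture shows the stand with its gauge at (215,265) and flowmeter at (252,220), and the coupler at (303,195). In the side picture the gauge is at (291,125), the flowmeter at (295,170) and the coupler at (283,250). I'll enlarge both to measure.

Run:
```python
import cv2,numpy as np
a=cv2.imread('pics/scene0.png')[170:320,185:345]; b=cv2.imread('pics/side0.png')[110:300,235:325]
a=cv2.resize(a,None,fx=3,fy=3,interpolation=cv2.INTER_CUBIC)  # 480x450
b=cv2.resize(b,None,fx=3,fy=3,interpolation=cv2.INTER_CUBIC) # 270x570
o=np.zeros((600,800,3),np.uint8); o[:450,:480]=a; o[:570,500:770]=b
for k in range(0,160,20): cv2.putText(o,str(185+k),(3*k,465),0,.35,(255,)*3); o[:450,3*k]=o[:450,3*k]//2
for k in range(0,150,20): o[3*k,:480]//=2; cv2.putText(o,str(170+k),(480,3*k+8),0,.28,(255,)*3)
for k in range(0,90,10): o[:570,500+3*k]//=2; cv2.putText(o,str(235+k),(500+3*k,585),0,.3,(255,)*3)
for k in range(0,190,10): o[3*k,500:770]//=2; cv2.putText(o,str(110+k),(772,3*k+8),0,.3,(255,)*3)
cv2.imwrite('pics/crop0.png',np.clip(o*1.3,0,255).astype('uint8'))
```

```text
(no output)
```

View pics/crop0.png

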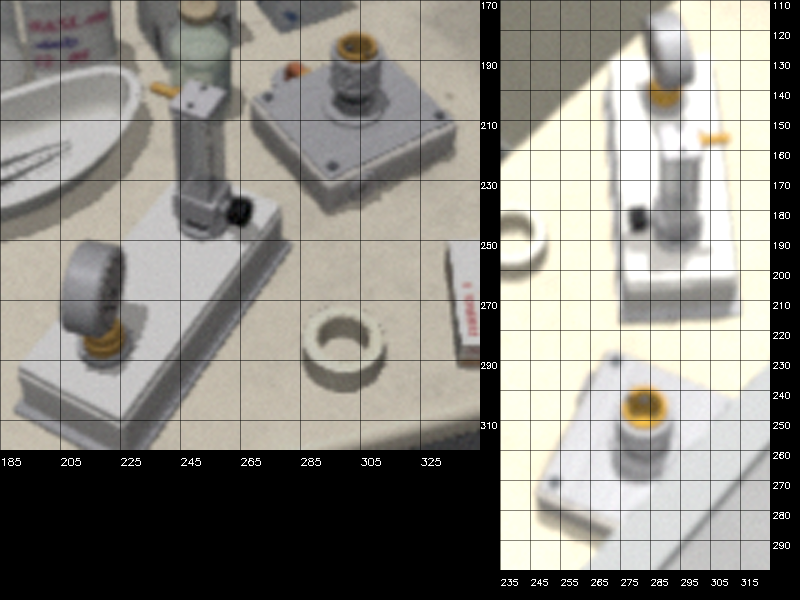

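Readings from the enlargement. Scene: mouth (304,185.3), cap top (251,202.7), lid screws (274,202.7), (331.7,208.3) and (296,225.3). Side: mouth (283,246), cap about (294.5,156), screws (273.7,230) and (252.7,271). The copper pipe at scene (284,193) marks the outlet's rear.

Run:
```python
from h import *
np.set_printoptions(precision=4,suppress=True)
s,d='scene0.png','side0.png'
print('mouth',tri((s,304,185.3),(d,283,246)), onz(s,304,185.3,.105))
print('cap',tri((s,251,202.7),(d,294.5,156)), onz(s,251,202.7,.169))
for p in [(274,202.7),(331.7,208.3),(296,225.3)]: print('scr s',onz(s,*p,.041))
for p in [(273.7,230),(252.7,271)]: print('scr d',onz(d,*p,.041))
print('pipe',onz(s,284,193,.04))
S=lambda x,y:(185+x/3,170+y/3)
for p in [(22,370),(122,420),(283,205),(290,245)]: print('stand s',onz(s,*S(*p),.05))
D=lambda x,y:(235+(x-500)/3,110+y/3)
for p in [(607,60),(621,278),(737,278)]: print('stand d',onz(d,*D(*p),.05))
print('knob',tri((s,*S(238,211)),(d,*D(638,218))),'nip',tri((s,*S(157,88)),(d,*D(722,139))))
print('plug gauge',tri((s,*S(104,340)),(d,*D(665,97))))
print('fm base',tri((s,*S(205,225)),(d,*D(677,235))))
```

```text
mouth (array([ 0.4707, -0.3084,  0.1026]), [np.float64(0.0006154682759864438), np.float64(0.0006154682759864937)]) [ 0.4702 -0.3058  0.105 ]
cap (array([ 0.5067, -0.1445,  0.1694]), [np.float64(0.00029185907781741397), np.float64(0.00029185907781757617)]) [ 0.5073 -0.1448  0.169 ]
scr s [ 0.5338 -0.2839  0.041 ]
scr s [ 0.4082 -0.3316  0.041 ]
scr s [ 0.4563 -0.2437  0.041 ]
scr d [ 0.4561 -0.242   0.041 ]
scr d [ 0.4068 -0.3309  0.041 ]
pipe [ 0.5296 -0.3259  0.04  ]
stand s [0.5448 0.0159 0.05  ]
stand s [0.4699 0.0157 0.05  ]
stand s [ 0.4667 -0.1851  0.05  ]
stand s [ 0.4452 -0.1552  0.05  ]
stand d [0.4681 0.0132 0.05  ]
stand d [ 0.4643 -0.1812  0.05  ]
stand d [ 0.5473 -0.1879  0.05  ]
knob (array([ 0.48  , -0.1465,  0.0745]), [np.float64(0.0007306612501732823), np.float64(0.0007306612501732934)]) nip (array([ 0.5366, -0.1441,  0.1646]), [np.float64(0.0009615647254823695), np.float64(0.0009615647254824511)])
plug gauge (array([ 0.5105, -0.0269,  0.0525]), [np.float64(0.0008187405385564397), np.float64(0.0008187405385564401)])
fm base (array([ 0.5078, -0.146 ,  0.0453]), [np.float64(0.00020853109141970674), np.float64(0.00020853109141973398)])
```

View pics/wrist0.png

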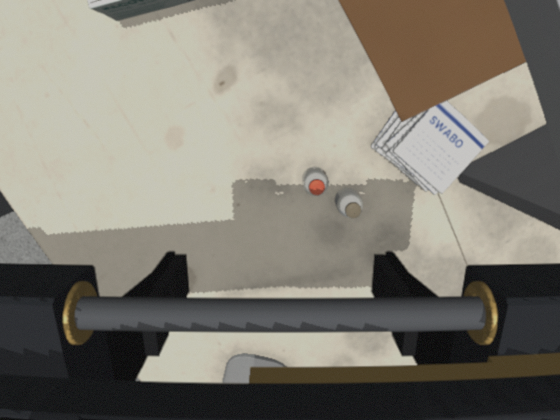

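The wrist picture shows only bystanders: two vials at (316,183) and (350,205), plus the SWABO pads. From measurement, the outlet centre is (0.4705,-0.3073) with yaw about -28.5° and mouth z about 0.104. The flowmeter axis is (0.507,-0.145), yaw about 0–3°, cap z 0.169, which fits the given sizes. I'll move over the coupler and look from above.

Call:
drive_tool(moves=[{"x": 180, "y": -109, "rz": 0.4, "fingers": -1}, {"x": 360, "y": -218.5, "z": 0, "rz": 0.794, "fingers": -1}, {"x": 360, "y": -218.5, "z": 0, "rz": 0.794, "fingers": -1}, {"x": 360, "y": -218.5, "z": 0, "rz": 0.794, "fingers": -1}, {"x": 360, "y": -218.5, "z": 0, "rz": 0.794, "fingers": -1}, {"x": 360, "y": -218.5, "z": 0, "rz": 0.794, "fingers": -1}, {"x": 360, "y": -218.5, "z": 0, "rz": 0.794, "fingers": -1}, {"x": 360, "y": -218.5, "z": 0, "rz": 0.794, "fingers": -1}, {"x": 360, "y": -218.5, "z": 0, "rz": 0.794, "fingers": -1}, {"x": 360, "y": -218.5, "z": 0, "rz": 0.794, "fingers": -1}, {"x": 360, "y": -218.5, "z": 0, "rz": 0.794, "fingers": -1}, {"x": 360, "y": -218.5, "z": 0, "rz": 0.794, "fingers": -1}, {"x": 360, "y": -218.5, "z": 0, "rz": 0.794, "fingers": -1}])

```text
invalid input at $.moves[0]: expected keys x, y, z, rx, ry, rz, fingers
```

Run:
```python
from h import *
o=sensors.get_obs(); print(o['time_s'],o['tool_pos'],o['tool_rot'],o['qpos'],o['force'])
c=shot('wrist','w1.png'); print(-c['R'].T@c['t'],c['R'][2])
print(proj('w1.png',[.4705,-.3073,.105]),proj('w1.png',[.507,-.145,.169]))
a=c['image'][:,:,::-1]; cv2.imwrite('pics/w1b.png',a)
u,v=map(int,proj('w1.png',[.4705,-.3073,.105])); x0,y0=max(u-80,0),max(v-80,0)
z=cv2.resize(a[y0:y0+160,x0:x0+160],(480,480),interpolation=cv2.INTER_CUBIC); print(x0,y0)
o=np.zeros((600,800,3),np.uint8); o[:480,:480]=z; o[:240,480:800]=cv2.resize(a,(320,240)); cv2.imwrite('pics/w1c.png',o)
```

```text
0.15 [ 0.18995013 -0.62121223  0.22969652] [-1.79916048e+02  5.18835111e-03  1.70086216e+01] [73.8021585  18.43116717 -4.01646657 83.15830162  1.29555045 78.53973257
 -3.25960235] [ 0.28214126 -0.08337456 -0.82399967]
[ 0.262768   -0.59997795  0.38372721] [-0.26968088 -0.08049486 -0.95957949]
(np.float64(17.162707020940047), np.float64(-209.39133391488824)) (np.float64(2071.6966162410563), np.float64(2245.0403602945094))
0 0
```

View pics/w1c.png

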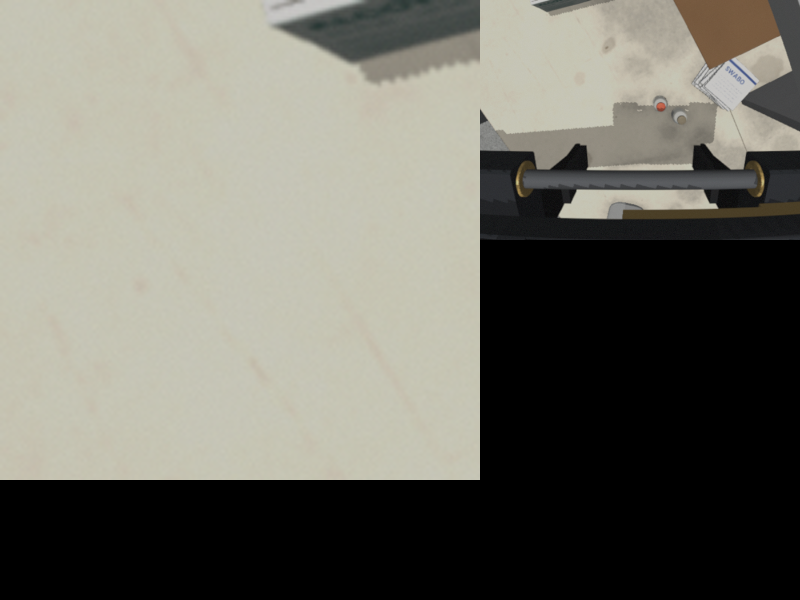

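That move was refused because every row needs all the keys; the picture shows the unchanged start view. Resending with all keys.

Call:
drive_tool(moves=[{"x": 180, "y": -109, "z": 0, "rx": 0, "ry": 0, "rz": 0.4, "fingers": -1}, {"x": 360, "y": -218.5, "z": 0, "rx": 0, "ry": 0, "rz": 0.794, "fingers": -1}, {"x": 360, "y": -218.5, "z": 0, "rx": 0, "ry": 0, "rz": 0.794, "fingers": -1}, {"x": 360, "y": -218.5, "z": 0, "rx": 0, "ry": 0, "rz": 0.794, "fingers": -1}, {"x": 360, "y": -218.5, "z": 0, "rx": 0, "ry": 0, "rz": 0.794, "fingers": -1}, {"x": 360, "y": -218.5, "z": 0, "rx": 0, "ry": 0, "rz": 0.794, "fingers": -1}, {"x": 360, "y": -218.5, "z": 0, "rx": 0, "ry": 0, "rz": 0.794, "fingers": -1}, {"x": 360, "y": -218.5, "z": 0, "rx": 0, "ry": 0, "rz": 0.794, "fingers": -1}, {"x": 360, "y": -218.5, "z": 0, "rx": 0, "ry": 0, "rz": 0.794, "fingers": -1}, {"x": 360, "y": -218.5, "z": 0, "rx": 0, "ry": 0, "rz": 0.794, "fingers": -1}, {"x": 360, "y": -218.5, "z": 0, "rx": 0, "ry": 0, "rz": 0.794, "fingers": -1}, {"x": 360, "y": -218.5, "z": 0, "rx": 0, "ry": 0, "rz": 0.794, "fingers": -1}])

```text
time_s: 1.7
tool_pos: [0.4699, -0.3081, 0.2306]
tool_rot: [180.0, 0.0, -28.6]
force: [-0.4, 0.3, -0.1]
grip_width: 0.0871
grasp_force: 0.0
```

Run:
```python
from h import *
o=sensors.get_obs(); print(o['time_s'],o['tool_pos'],o['tool_rot'],o['qpos'],o['force'])
c=shot('wrist','w2.png'); print(-c['R'].T@c['t'],c['R'][2])
a=c['image'][:,:,::-1]
u,v=map(int,proj('w2.png',[.4705,-.3073,.105])); print(u,v); x0,y0=u-60,v-60
z=cv2.resize(a[y0:y0+120,x0:x0+120],(480,480),interpolation=cv2.INTER_CUBIC); print(x0,y0)
for k in range(0,120,10): z[4*k,:]=z[4*k,:]*.75; z[:,4*k]=z[:,4*k]*.75
o=np.zeros((600,800,3),np.uint8); o[:480,:480]=z; o[:240,480:800]=cv2.resize(a,(320,240)); cv2.imwrite('pics/w2c.png',o)
```

```text
1.7 [ 0.46992889 -0.30808287  0.23056723] [ 1.79989645e+02  6.65590935e-04 -2.85711675e+01] [ 44.67214677   8.4151088  -15.61790648  95.49503236   2.33372794
  76.40776153 -89.90562184] [-0.35851101  0.34938035 -0.0729983 ]
[ 0.53666973 -0.34608233  0.38456984] [-0.24722936  0.13459979 -0.95956268]
276 205
216 145
```

View pics/w2c.png

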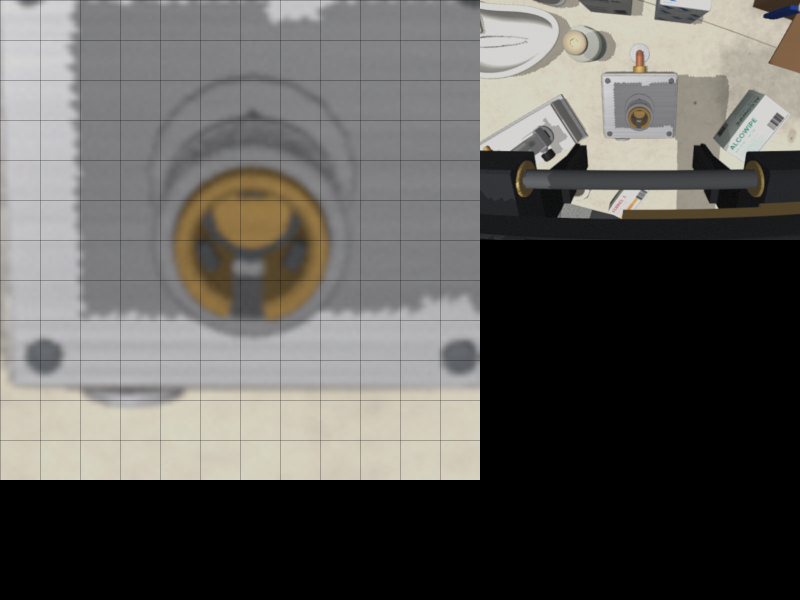

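The wrist picture shows the mouth ring centred at about (279,205.7), with the slot crossing the ring at about (278,222.5). So the slot points nearly straight to the front. The lid edge is square with the image, which confirms the yaw.

Run:
```python
from h import *
np.set_printoptions(precision=4,suppress=True)
w='w2.png'; P=lambda x,y:(216+x/4-.4,145+y/4-.4)
m=P(252,243); print('mouth',tri((w,*m),('scene0.png',304,185.3),('side0.png',283,246)), onz(w,*m,.105))
L,R,T,B=[onz(w,*P(*q),.105) for q in [(172,243),(332,243),(252,165),(252,322)]]
print('diam',np.linalg.norm(L-R),np.linalg.norm(T-B),(L+R)/2,(T+B)/2)
for q in [(248,285),(248,310),(248,318)]:
    d=onz(w,*P(*q),.105)-(L+R+T+B)/4; print('slot dir',np.degrees(np.arctan2(d[1],d[0]))-180,np.linalg.norm(d))
a,b=[onz(w,*P(*q),.041) for q in [(44,356),(461,356)]]
print('screws',a,b,'y dir yaw',np.degrees(np.arctan2(*(a-b)[1::-1]))-90)
c,d=[onz(w,*P(*q),.041) for q in [(15,387),(480,387)]]; print(np.degrees(np.arctan2(*(c-d)[1::-1]))-90)
```

```text
mouth (array([ 0.4702, -0.3084,  0.103 ]), [np.float64(0.0007282778321183713), np.float64(0.0009780006055060805), np.float64(0.0003745198897394235)]) [ 0.47   -0.3087  0.105 ]
diam 0.030610301946877718 0.031147618136859827 [ 0.47   -0.3087  0.105 ] [ 0.4697 -0.3086  0.105 ]
slot dir -34.003171676605064 0.008266392076630751
slot dir -31.987687338352544 0.013315322990818432
slot dir -31.62870550093635 0.014943536783158917
screws [ 0.454  -0.2427  0.041 ] [ 0.4059 -0.3308  0.041 ] y dir yaw -28.601808311778825
-28.59881077459775
```

Call:
drive_tool(force=50, moves=[{"x": 0, "y": 0, "z": 50, "rx": 0, "ry": 0, "rz": 0, "fingers": -1}, {"x": 0, "y": 0, "z": 100, "rx": 0, "ry": 0, "rz": 0, "fingers": -1}, {"x": 0, "y": 0, "z": 135, "rx": 0, "ry": 0, "rz": 0, "fingers": -1}, {"x": 0, "y": 0, "z": 157, "rx": 0, "ry": 0, "rz": 0, "fingers": -1}, {"x": 0, "y": 0, "z": 157, "rx": 0, "ry": 0, "rz": 0, "fingers": -1}, {"x": 0, "y": 0, "z": 157, "rx": 0, "ry": 0, "rz": 0, "fingers": -1}, {"x": 0, "y": 0, "z": 157, "rx": 0, "ry": 0, "rz": 0, "fingers": 1}, {"x": 0, "y": 0, "z": 157, "rx": 0, "ry": 0, "rz": 0, "fingers": 1}, {"x": 0, "y": 0, "z": 157, "rx": 0, "ry": 0, "rz": 0, "fingers": 1}, {"x": 0, "y": 0, "z": 157, "rx": 0, "ry": 0, "rz": 0, "fingers": 1}, {"x": 0, "y": 0, "z": 157, "rx": 0, "ry": 0, "rz": 0, "fingers": 1}, {"x": 0, "y": 0, "z": 157, "rx": 0, "ry": 0, "rz": 0, "fingers": 1}, {"x": 0, "y": 0, "z": 157, "rx": 0, "ry": 0, "rz": 0, "fingers": 1}, {"x": 0, "y": 0, "z": 157, "rx": 0, "ry": 0, "rz": 0, "fingers": 1}])

```text
time_s: 3.5
tool_pos: [0.4705, -0.3072, 0.0735]
tool_rot: [-180.0, 0.0, -28.5]
force: [1.4, 1.1, 1.1]
grip_width: 0.0374
grasp_force: 50.0
```

Call:
drive_tool(moves=[{"x": 0, "y": 0, "z": 2, "rx": 0, "ry": 0, "rz": 0, "fingers": 1}, {"x": 0, "y": 0, "z": 4, "rx": 0, "ry": 0, "rz": 0, "fingers": 1}, {"x": 0, "y": 0, "z": 6, "rx": 0, "ry": 0, "rz": 0, "fingers": 1}, {"x": 0, "y": 0, "z": 8, "rx": 0, "ry": 0, "rz": 0, "fingers": 1}, {"x": 0, "y": 0, "z": 10, "rx": 0, "ry": 0, "rz": 0, "fingers": 1}, {"x": 0, "y": 0, "z": 10.5, "rx": 0, "ry": 0, "rz": 0, "fingers": 1}, {"x": 0, "y": 0, "z": 10.5, "rx": 0, "ry": 0, "rz": 0, "fingers": 1}])

```text
time_s: 4.38
tool_pos: [0.4705, -0.3072, 0.0634]
tool_rot: [-180.0, 0.0, -28.5]
force: [-1.0, 1.8, 4.6]
grip_width: 0.0378
grasp_force: 50.0
```

Call:
drive_tool(moves=[{"x": 0, "y": 0, "z": 10, "rx": 0, "ry": 0, "rz": 0, "fingers": -1}, {"x": 0, "y": 0, "z": 10, "rx": 0, "ry": 0, "rz": 0, "fingers": -1}, {"x": 0, "y": 0, "z": 10, "rx": 0, "ry": 0, "rz": 0, "fingers": -1}, {"x": 0, "y": 0, "z": 10, "rx": 0, "ry": 0, "rz": 0, "fingers": -1}, {"x": 0, "y": 0, "z": -50, "rx": 0, "ry": 0, "rz": 0, "fingers": -1}, {"x": 0, "y": 0, "z": -110, "rx": 0, "ry": 0, "rz": 0, "fingers": -1}, {"x": 0, "y": 0, "z": -170, "rx": 0, "ry": 0, "rz": 0, "fingers": -1}, {"x": -10, "y": -30, "z": -187, "rx": 0, "ry": 0, "rz": -0.15, "fingers": -1}, {"x": -25, "y": -85, "z": -187, "rx": 0, "ry": 0, "rz": -0.3, "fingers": -1}, {"x": -40, "y": -140, "z": -187, "rx": 0, "ry": 0, "rz": -0.45, "fingers": -1}, {"x": -45, "y": -160, "z": -187, "rx": 0, "ry": 0, "rz": -0.51, "fingers": -1}, {"x": -45, "y": -160, "z": -187, "rx": 0, "ry": 0, "rz": -0.51, "fingers": -1}, {"x": -45, "y": -160, "z": -187, "rx": 0, "ry": 0, "rz": -0.51, "fingers": -1}, {"x": -45, "y": -160, "z": -187, "rx": 0, "ry": 0, "rz": -0.51, "fingers": -1}])

```text
time_s: 6.12
tool_pos: [0.5067, -0.1475, 0.2497]
tool_rot: [180.0, 0.0, 0.5]
force: [1.3, 0.4, 0.1]
grip_width: 0.0871
grasp_force: 0.0
```

Run:
```python
from h import *
o=sensors.get_obs(); print(o['time_s'],o['tool_pos'],o['tool_rot'],o['qpos'],o['force'])
c=shot('wrist','w3.png'); s=shot('scene','s3.png')
a=c['image'][:,:,::-1]
u,v=map(int,proj('w3.png',[.507,-.145,.169])); print(u,v); x0,y0=u-80,v-60
z=cv2.resize(a[y0:y0+150,x0:x0+160],None,fx=3,fy=3,interpolation=cv2.INTER_CUBIC); print(x0,y0)
for k in range(0,160,20): z[:,3*k]=z[:,3*k]*.75
for k in range(0,150,20): z[3*k,:]=z[3*k,:]*.75
o=np.zeros((600,800,3),np.uint8); o[:z.shape[0],:480]=z
b=s['image'][165:245,270:350,::-1]; o[:320,480:800]=cv2.resize(b,None,fx=4,fy=4,interpolation=cv2.INTER_CUBIC); cv2.imwrite('pics/w3c.png',o)
```

```text
6.125 [ 0.5066516  -0.14748459  0.24974531] [1.79981265e+02 3.47434278e-02 5.02168310e-01] [ 36.93859485   4.17603784 -24.70952     98.05335236   1.80866011
  78.18727088 -77.58224541] [1.29754416 0.41562397 0.07288584]
274 222
194 162
```

View pics/w3c.png

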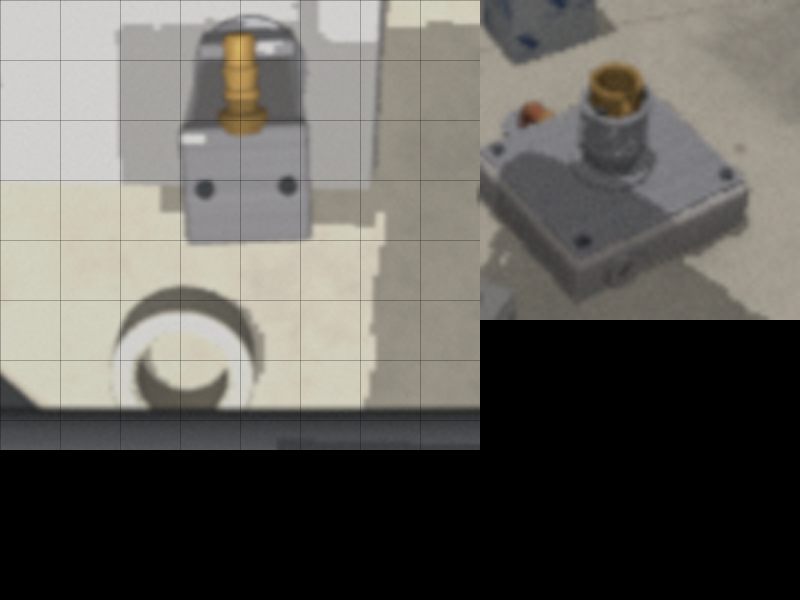

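The sleeve is visibly back, with more of the nose showing. The wrist crop shows the flowmeter cap with corners (181,127), (306,121), (311,238) and (187,242), so it is turned about 2°.

Run:
```python
from h import *
np.set_printoptions(precision=4,suppress=True)
w='w3.png'; P=lambda x,y:(194+x/3-.33,162+y/3-.33)
C=[onz(w,*P(*q),.169) for q in [(181,127),(306,121),(311,238),(187,242)]]
print(np.array(C),sum(C)/4,[np.linalg.norm(C[i]-C[i-1]) for i in range(4)])
yaw=lambda a,b:np.degrees(np.arctan2(*(a-b)[1::-1]))
print([yaw(C[0],C[1])-90,yaw(C[3],C[2])-90,yaw(C[0],C[3]),yaw(C[1],C[2])])
s=[onz(w,*P(*q),.169) for q in [(205,188),(288,185)]]; print(yaw(*s)-90,sum(s)/2)
print('tri',tri((w,*P(246,183)),('scene0.png',251,202.7)))
```

```text
[[ 0.5193 -0.1319  0.169 ]
 [ 0.5209 -0.1586  0.169 ]
 [ 0.4942 -0.1602  0.169 ]
 [ 0.4931 -0.1329  0.169 ]] [ 0.5069 -0.1459  0.169 ] [np.float64(0.02628425760009779), np.float64(0.026765044387385993), np.float64(0.02669113986858753), np.float64(0.027358304033273825)]
[np.float64(3.3114930056335936), np.float64(2.4501050678619265), np.float64(2.240511112930408), np.float64(3.523766379231071)]
2.6514706629873785 [ 0.5061 -0.1459  0.169 ]
tri (array([ 0.5071, -0.1455,  0.1688]), [np.float64(0.0004821510054780352), np.float64(0.0004821510054779905)])
```

Call:
drive_tool(force=40, moves=[{"x": 0.3, "y": -1.7, "z": 40, "rx": 0, "ry": 0, "rz": -0.04, "fingers": -1}, {"x": 0.3, "y": -1.7, "z": 80, "rx": 0, "ry": 0, "rz": -0.04, "fingers": -1}, {"x": 0.3, "y": -1.7, "z": 115, "rx": 0, "ry": 0, "rz": -0.04, "fingers": -1}, {"x": 0.3, "y": -1.7, "z": 130, "rx": 0, "ry": 0, "rz": -0.04, "fingers": -1}, {"x": 0.3, "y": -1.7, "z": 130, "rx": 0, "ry": 0, "rz": -0.04, "fingers": -1}, {"x": 0.3, "y": -1.7, "z": 130, "rx": 0, "ry": 0, "rz": -0.04, "fingers": 1}, {"x": 0.3, "y": -1.7, "z": 130, "rx": 0, "ry": 0, "rz": -0.04, "fingers": 1}, {"x": 0.3, "y": -1.7, "z": 130, "rx": 0, "ry": 0, "rz": -0.04, "fingers": 1}, {"x": 0.3, "y": -1.7, "z": 130, "rx": 0, "ry": 0, "rz": -0.04, "fingers": 1}, {"x": 0.3, "y": -1.7, "z": 130, "rx": 0, "ry": 0, "rz": -0.04, "fingers": 1}, {"x": 0.3, "y": -1.7, "z": 130, "rx": 0, "ry": 0, "rz": -0.04, "fingers": 1}, {"x": 0.3, "y": -1.7, "z": 130, "rx": 0, "ry": 0, "rz": -0.04, "fingers": 1}, {"x": 0.3, "y": -1.7, "z": 130, "rx": 0, "ry": 0, "rz": -0.04, "fingers": 1}])

```text
time_s: 7.85
tool_pos: [0.5073, -0.1436, 0.1198]
tool_rot: [-180.0, 0.0, 3.0]
force: [0.4, -0.5, -0.5]
grip_width: 0.0277
grasp_force: 40.0
```

Call:
drive_tool(moves=[{"x": 0, "y": 0, "z": -10, "rx": 0, "ry": 0, "rz": 0, "fingers": 1}, {"x": 0, "y": 0, "z": -35, "rx": 0, "ry": 0, "rz": 0, "fingers": 1}, {"x": 0, "y": 0, "z": -70, "rx": 0, "ry": 0, "rz": 0, "fingers": 1}, {"x": 0, "y": 0, "z": -100, "rx": 0, "ry": 0, "rz": 0, "fingers": 1}, {"x": -5, "y": 15, "z": -110, "rx": 0, "ry": 0, "rz": 0.08, "fingers": 1}, {"x": -14, "y": 50, "z": -110, "rx": 0, "ry": 0, "rz": 0.2, "fingers": 1}, {"x": -25, "y": 90, "z": -110, "rx": 0, "ry": 0, "rz": 0.35, "fingers": 1}, {"x": -36, "y": 130, "z": -110, "rx": 0, "ry": 0, "rz": 0.5, "fingers": 1}, {"x": -43, "y": 153, "z": -110, "rx": 0, "ry": 0, "rz": 0.58, "fingers": 1}, {"x": -45.3, "y": 161.7, "z": -110, "rx": 0, "ry": 0, "rz": 0.611, "fingers": 1}, {"x": -45.3, "y": 161.7, "z": -110, "rx": 0, "ry": 0, "rz": 0.611, "fingers": 1}, {"x": -45.3, "y": 161.7, "z": -110, "rx": 0, "ry": 0, "rz": 0.611, "fingers": 1}, {"x": -45.3, "y": 161.7, "z": -110, "rx": 0, "ry": 0, "rz": 0.611, "fingers": 1}, {"x": -45.3, "y": 161.7, "z": -110, "rx": 0, "ry": 0, "rz": 0.611, "fingers": 1}])

```text
time_s: 9.6
tool_pos: [0.4711, -0.3068, 0.2302]
tool_rot: [-180.0, -0.0, -31.9]
force: [-0.6, -0.2, -2.3]
grip_width: 0.0278
grasp_force: 40.0
```

Run:
```python
from h import *
o=sensors.get_obs(); print(o['time_s'],o['tool_pos'],o['tool_rot'],o['force'],o['wrist_torque'],o['grip_width'])
o=np.zeros((480,800,3),np.uint8)
T=np.array([.4705,-.3074,.13])
for i,n in enumerate(['scene','side']):
    c=shot(n,n[0:2]+'4.png'); a=c['image'][:,:,::-1]; u,v=map(int,proj(n[:2]+'4.png',T)); x0,y0=u-50,v-60; print(x0,y0)
    b=cv2.resize(a[y0:y0+120,x0:x0+100],None,fx=4,fy=4,interpolation=cv2.INTER_CUBIC); o[:b.shape[0],400*i:400*i+b.shape[1]]=b
cv2.imwrite('pics/c4.png',o)
```

```text
9.6 [ 0.47109858 -0.30675466  0.23017468] [-1.79998852e+02 -1.05543986e-02 -3.19044993e+01] [-0.58635782 -0.24679513 -2.2952948 ] [ 0.07402282 -0.01478218 -0.00894984] 0.027784919373459872
254 116
233 179
```

View pics/c4.png

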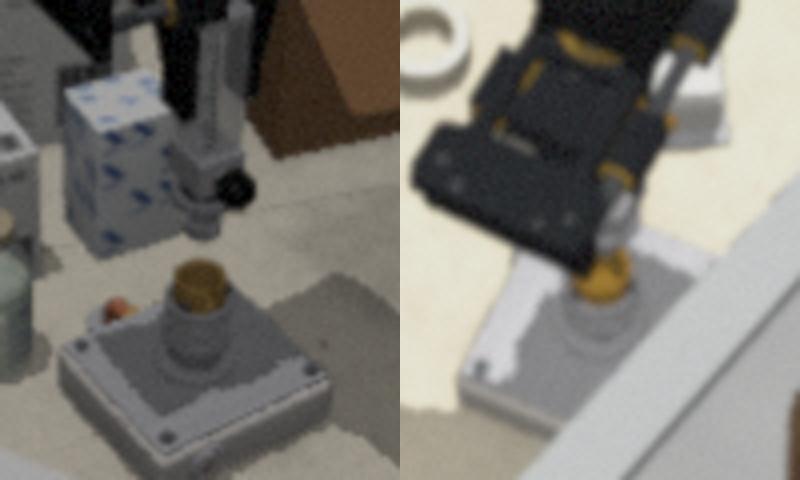

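The scene view shows the plug hanging upright, its tip at about (304.7,173.5), just above the mouth at (304,184.7) and aligned. The side view agrees. Lowering gently with small rows.

Call:
drive_tool(moves=[{"x": -0.2, "y": 0.8, "z": 10, "rx": 0, "ry": 0, "rz": 0, "fingers": 1}, {"x": -0.2, "y": 0.8, "z": 20, "rx": 0, "ry": 0, "rz": 0, "fingers": 1}, {"x": -0.2, "y": 0.8, "z": 26, "rx": 0, "ry": 0, "rz": 0, "fingers": 1}, {"x": -0.2, "y": 0.8, "z": 29, "rx": 0, "ry": 0, "rz": 0, "fingers": 1}, {"x": -0.2, "y": 0.8, "z": 30.5, "rx": 0, "ry": 0, "rz": 0, "fingers": 1}, {"x": -0.2, "y": 0.8, "z": 32, "rx": 0, "ry": 0, "rz": 0, "fingers": 1}, {"x": -0.2, "y": 0.8, "z": 33, "rx": 0, "ry": 0, "rz": 0, "fingers": 1}, {"x": -0.2, "y": 0.8, "z": 33, "rx": 0, "ry": 0, "rz": 0, "fingers": 1}, {"x": -0.2, "y": 0.8, "z": 33, "rx": 0, "ry": 0, "rz": 0, "fingers": 1}])

```text
time_s: 10.82
tool_pos: [0.4702, -0.308, 0.1972]
tool_rot: [180.0, -0.0, -32.0]
force: [1.1, -0.6, -1.3]
grip_width: 0.0278
grasp_force: 40.0
```

Call:
drive_tool(moves=[{"x": 0, "y": 0, "z": 1, "rx": 0, "ry": 0, "rz": 0, "fingers": 1}, {"x": 0, "y": 0, "z": 2, "rx": 0, "ry": 0, "rz": 0, "fingers": 1}, {"x": 0, "y": 0, "z": 3, "rx": 0, "ry": 0, "rz": 0, "fingers": 1}, {"x": 0, "y": 0, "z": 4, "rx": 0, "ry": 0, "rz": 0, "fingers": 1}, {"x": 0, "y": 0, "z": 5, "rx": 0, "ry": 0, "rz": 0, "fingers": 1}, {"x": 0, "y": 0, "z": 5, "rx": 0, "ry": 0, "rz": 0, "fingers": 1}])

```text
time_s: 11.58
tool_pos: [0.4702, -0.3079, 0.1919]
tool_rot: [-180.0, 0.0, -32.0]
force: [-0.3, 0.7, -1.4]
grip_width: 0.0272
grasp_force: 40.0
```

Call:
drive_tool(moves=[{"x": 0, "y": 0, "z": 1, "rx": 0, "ry": 0, "rz": 0, "fingers": 1}, {"x": 0, "y": 0, "z": 2, "rx": 0, "ry": 0, "rz": 0, "fingers": 1}, {"x": 0, "y": 0, "z": 3, "rx": 0, "ry": 0, "rz": 0, "fingers": 1}, {"x": 0, "y": 0, "z": 4, "rx": 0, "ry": 0, "rz": 0, "fingers": 1}, {"x": 0, "y": 0, "z": 4, "rx": 0, "ry": 0, "rz": 0, "fingers": 1}])

```text
time_s: 12.2
tool_pos: [0.4702, -0.3079, 0.1879]
tool_rot: [-180.0, 0.0, -32.0]
force: [0.4, 1.5, -1.8]
grip_width: 0.0279
grasp_force: 40.0
```

The key is in the slot with no reaction force. Continuing to the trip.

Call:
drive_tool(moves=[{"x": 0, "y": 0, "z": 1.5, "rx": 0, "ry": 0, "rz": 0, "fingers": 1}, {"x": 0, "y": 0, "z": 3, "rx": 0, "ry": 0, "rz": 0, "fingers": 1}, {"x": 0, "y": 0, "z": 4.5, "rx": 0, "ry": 0, "rz": 0, "fingers": 1}, {"x": 0, "y": 0, "z": 6, "rx": 0, "ry": 0, "rz": 0, "fingers": 1}, {"x": 0, "y": 0, "z": 7.5, "rx": 0, "ry": 0, "rz": 0, "fingers": 1}, {"x": 0, "y": 0, "z": 9, "rx": 0, "ry": 0, "rz": 0, "fingers": 1}, {"x": 0, "y": 0, "z": 10, "rx": 0, "ry": 0, "rz": 0, "fingers": 1}, {"x": 0, "y": 0, "z": 10, "rx": 0, "ry": 0, "rz": 0, "fingers": 1}])

```text
time_s: 13.2
tool_pos: [0.4703, -0.3079, 0.1792]
tool_rot: [180.0, -0.0, -32.0]
force: [-2.3, 3.2, 5.5]
grip_width: 0.0281
grasp_force: 40.0
```

Call:
drive_tool(moves=[{"x": 0, "y": 0, "z": 0.7, "rx": 0, "ry": 0, "rz": 0, "fingers": 1}, {"x": 0, "y": 0, "z": 1.4, "rx": 0, "ry": 0, "rz": 0, "fingers": 1}, {"x": 0, "y": 0, "z": 2.1, "rx": 0, "ry": 0, "rz": 0, "fingers": 1}, {"x": 0, "y": 0, "z": 2.8, "rx": 0, "ry": 0, "rz": 0, "fingers": 1}, {"x": 0, "y": 0, "z": 3.5, "rx": 0, "ry": 0, "rz": 0, "fingers": 1}, {"x": 0, "y": 0, "z": 3.5, "rx": 0, "ry": 0, "rz": 0, "fingers": 1}, {"x": 0, "y": 0, "z": 3.5, "rx": 0, "ry": 0, "rz": 0, "fingers": 1}])

```text
time_s: 14.08
tool_pos: [0.4703, -0.3079, 0.1748]
tool_rot: [-180.0, -0.0, -32.0]
force: [-1.7, 3.2, 3.8]
grip_width: 0.0279
grasp_force: 40.0
```

Call:
drive_tool(moves=[{"x": 0, "y": 0, "z": 0.7, "rx": 0, "ry": 0, "rz": 0, "fingers": 1}, {"x": 0, "y": 0, "z": 1.2, "rx": 0, "ry": 0, "rz": 0, "fingers": 1}, {"x": 0, "y": 0, "z": 1.2, "rx": 0, "ry": 0, "rz": 0, "fingers": 1}, {"x": 0, "y": 0, "z": 1.2, "rx": 0, "ry": 0, "rz": 0, "fingers": 1}])

```text
time_s: 14.58
tool_pos: [0.4703, -0.308, 0.1747]
tool_rot: [180.0, -0.0, -32.0]
force: [-3.3, 4.3, 10.6]
grip_width: 0.0279
grasp_force: 40.0
```

Run:
```python
from h import *
o=sensors.get_obs(); print(o['time_s'],o['tool_pos'],o['force'])
s=shot('scene','s5.png'); b=s['image'][165:245,270:350,::-1]
cv2.imwrite('pics/c5.png',cv2.resize(b,None,fx=6,fy=6,interpolation=cv2.INTER_CUBIC))
```

```text
14.575 [ 0.47033176 -0.3079688   0.17474156] [-3.3378393   4.33674268 10.63381917]
```

View pics/c5.png

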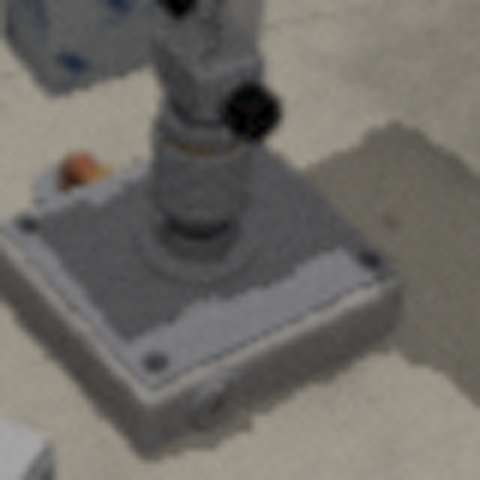

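Home and locked: the sleeve is up against the shoulder and the stem shows below it, around crop (205,230). Easing the load, turning 3.4° to square it to the front, then letting go.

Call:
drive_tool(moves=[{"x": 0, "y": 0, "z": -1, "rx": 0, "ry": 0, "rz": 0, "fingers": 1}, {"x": 0, "y": 0, "z": -2, "rx": 0, "ry": 0, "rz": -0.02, "fingers": 1}, {"x": 0, "y": 0, "z": -2, "rx": 0, "ry": 0, "rz": -0.04, "fingers": 1}, {"x": 0, "y": 0, "z": -2, "rx": 0, "ry": 0, "rz": -0.06, "fingers": 1}, {"x": 0, "y": 0, "z": -2, "rx": 0, "ry": 0, "rz": -0.06, "fingers": 1}, {"x": 0, "y": 0, "z": -2, "rx": 0, "ry": 0, "rz": -0.06, "fingers": 1}])

```text
time_s: 15.38
tool_pos: [0.4702, -0.3079, 0.1749]
tool_rot: [-180.0, 0.0, -28.5]
force: [0.2, 2.2, -2.0]
grip_width: 0.028
grasp_force: 40.0
```

Yaw is -28.5° and the load is back to weight only. Opening, then straight up.

Call:
drive_tool(moves=[{"x": 0, "y": 0, "z": 0, "rx": 0, "ry": 0, "rz": 0, "fingers": -1}, {"x": 0, "y": 0, "z": 0, "rx": 0, "ry": 0, "rz": 0, "fingers": -1}, {"x": 0, "y": 0, "z": 0, "rx": 0, "ry": 0, "rz": 0, "fingers": -1}, {"x": 0, "y": 0, "z": 0, "rx": 0, "ry": 0, "rz": 0, "fingers": -1}, {"x": 0, "y": 0, "z": 0, "rx": 0, "ry": 0, "rz": 0, "fingers": -1}, {"x": 0, "y": 0, "z": -30, "rx": 0, "ry": 0, "rz": 0, "fingers": -1}, {"x": 0, "y": 0, "z": -70, "rx": 0, "ry": 0, "rz": 0, "fingers": -1}, {"x": 0, "y": 0, "z": -110, "rx": 0, "ry": 0, "rz": 0, "fingers": -1}, {"x": 0, "y": 0, "z": -130, "rx": 0, "ry": 0, "rz": 0, "fingers": -1}, {"x": 0, "y": 0, "z": -130, "rx": 0, "ry": 0, "rz": 0, "fingers": -1}, {"x": 0, "y": 0, "z": -130, "rx": 0, "ry": 0, "rz": 0, "fingers": -1}, {"x": 0, "y": 0, "z": -130, "rx": 0, "ry": 0, "rz": 0, "fingers": -1}])

```text
time_s: 16.88
tool_pos: [0.4696, -0.3077, 0.3038]
tool_rot: [-180.0, 0.1, -28.5]
force: [0.8, -0.5, 0.4]
grip_width: 0.087
grasp_force: 0.0
```

Run:
```python
from h import *
o=sensors.get_obs(); print(o['time_s'],o['tool_pos'],o['tool_rot'],o['force'])
w=shot('wrist','w6.png'); s=shot('scene','s6.png')
u,v=map(int,proj('w6.png',[.4705,-.3074,.224])); x0,y0=u-65,v-65; print(x0,y0)
p=np.zeros((520,800,3),np.uint8); b=cv2.resize(w['image'][y0:y0+130,x0:x0+130,::-1],None,fx=4,fy=4,interpolation=cv2.INTER_CUBIC); p[:b.shape[0],:b.shape[1]]=b
p[:520,520:]=cv2.resize(s['image'][115:245,270:340,::-1],(280,520),interpolation=cv2.INTER_CUBIC)
cv2.imwrite('pics/c6.png',p)
```

```text
16.875 [ 0.4696049  -0.30770979  0.3037719 ] [-1.79990330e+02  1.44961372e-01 -2.85445525e+01] [ 0.78303899 -0.49691195  0.429725  ]
211 158
```

View pics/c6.png

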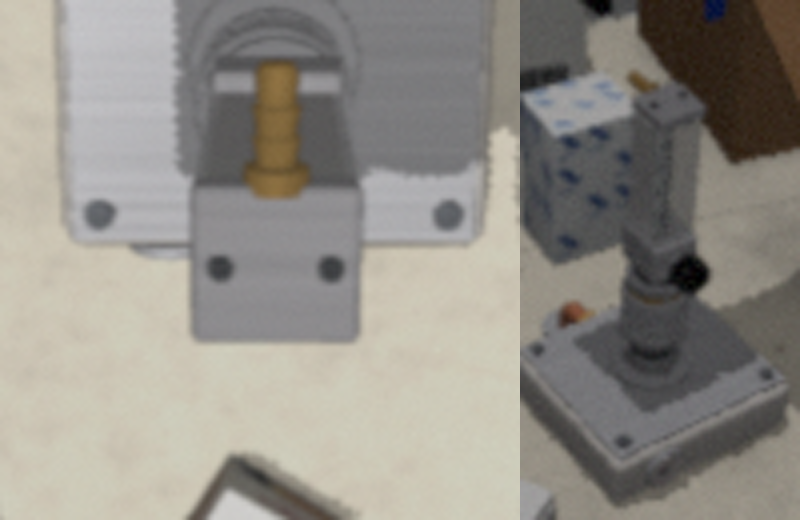

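The cap screws (220,268) and (331,268) are parallel to the lid edge, so the flowmeter is square to the front. It is upright and released, and the sleeve is forward.

```bash
python3 -c "
from cell import workorder; print(workorder.sign_off())"
```

```text
the job is handed in; nothing more can be done
None
```

The flowmeter is plugged fully home on the outlet with the sleeve sprung forward and its scale square to the front. I let go of it and handed the job in at about 17 s of the 64 s allowed, but sign-off gave no verdict.

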